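Load the bolt insert into the parts checker and latch its tray

TASK

Set the small grey insert with the four bolts (the box with the upright grip bar) down flat into the pocket of the parts checker's pulled-out tray and let go. Then push the tray in by its front until its push-push latch catches, take the hand away and make sure it has stayed in; if it springs back out, press it in again. Go gently: never press on the tray with more than 20 N, and leave the wide blue bin and the white tub where they stand.

Things in the scene. Friction and masses are not known exactly. Their poses are not given: they have to be found in the camera images.
- insert_center (a point): Centre of the grey insert, 26 mm above its underside: a shallow open box 78 (x) x 66 (y) mm, walls 20 mm high, four steel bolts standing in it, and an upright grip bar in the middle, 40 mm along its x, 10 mm thick in y, top 52 mm above the underside. 0.15 to 0.31 kg. Taken by the bar, above the box walls, closing along its y. Stands in one of three places on the table.
- tray_pocket (a point): Centre of the tray pocket's floor, 8 mm above the table; x points along the push, into the housing. The pocket is 85 mm (x) by 74 mm (y), open above, with rims 10 mm high and the front plate before it; the insert fits with its 78 mm side along x, either way round. Moves with the tray. Only an insert sitting flat on the floor clears the housing's mouth.
- tray_front (a point): Centre of the outer face of the blue tray's front plate (100 mm wide, from 3 to 48 mm above the table, 10 mm thick), 52.5 mm before the pocket's centre; x points along the push. Moves with the tray. Pressed again when latched, the tray is let go and springs right out; it may then be pressed in anew.
- tray (a joint): How far the tray is pushed in, m: 0 = out, front 105 mm proud of the housing. A spring drives it out (2 N out, 5 N in). Pressed 7 mm past its latched rest it catches on letting go, else springs back to 0. It rests at 0.062 to 0.089, differing unseen from unit to unit: feel for it. Fully pressed, resistance climbs from 6 N by about 3 N per mm; 9 to 12 N along the push is ample.
- machine: The parts checker: a low grey housing, 180 mm deep (x) x 150 mm wide (y), 78 mm high, with a black display at the rear of its top up to 94 mm; fixed to the table. Origin at the centre of its underside; its front face, with the mouth for the tray (110 mm wide, 66 mm high), is 90 mm from there to its -x; x points along the push.
- wide_bin: Wide blue open bin, 110 x 85 x 45 mm, loose; origin at the centre of its underside. A bystander.
- tub: White round open tub, 78 mm across, 55 mm high, loose; origin at the centre of its underside. A bystander.
Mind the look-alikes: they are no part of the job. What is shaped like the part that bears insert_center but turquoise is not meant.

How it is judged:
By the outcome, as a careful person would: the job done as asked, in the order asked, and still so for the second after the job is handed in, with the robot touching nothing.
It also fails if it takes over 64 s, if anything falls off the work surface, if the arm or the gripper's body presses on something with over 40 N, if the wrist force passes 120 N, or if a joint passes its speed limit or range.

ROBOT

A 6-joint arm with a two-finger parallel gripper is mounted at the origin on the work surface. World frame = base frame: x ahead of the robot, y to its left, z up, the work surface at z = 0. Lengths are in m, angles in rad, forces in N, time in s.
With the tool pointing down it reaches from about 0.25 to 0.775 m from the base axis. Payload 4 kg.
Tool frame: the origin (TCP) lies midway between the tips of the shut fingers; the grasp point (between the pads) lies 19 mm behind it; z points along the fingers, x is the direction in which the jaws open and shut, and the axes are right-handed (so a half turn about z gives the same grasp; the last joint's range is limited). The gripper opens to 94 mm and grips with 3 to 60 N. Pads are 16 mm wide; open, the fingers measure 119 mm over their backs; the gripper's body (75 mm by 177 mm) begins 78 mm behind the grasp point.
Start: joints at [-1.357, 0.087, 1.371, -0, 1.684, -0.103], TCP at [0.171, -0.523, 0.206] pointing down, gripper open.
Joint ranges: [-3.1, 3.1], [-0.76, 2.03], [0.27, 2.55], [-1.08, 4.22], [0.17, 2.65], [-2.57, 2.57]. Speed limits (rad/s): [2.79, 2.79, 3.14, 3.14, 3.14, 3.14].

INTERFACE

Orientations are given as [roll, pitch, yaw] about the fixed x, y, z axes, in that order (R = Rz(yaw) Ry(pitch) Rx(roll)).
In Python, from bench import robot, eyes, close_job gives the robot as it stands.
- The arm moves only by the shell command python3 -m jog 'ROWS'. ROWS is JSON, a list of rows, each a list of 3 entries, a list of its own where there are three numbers: the turn, a rotation vector about the tool's x, y, z in degrees, then the shift along the tool's x, y, z in mm, then the closure, from -1 (fully open) to 1 (shut). In form: [[[wx, wy, wz], [x, y, z], claw], ...]. A call has 1 to 5 rows; each row is the pose to reach, as a shift and turn from the pose commanded when the call began, along the tool's axes at that moment; what a row does not reach only later rows make up. A row lasts 1/10 s, in which the tool goes at most 50 mm and 8.59 degrees, less where a joint would pass 70% of its speed; a pose out of reach is approached as far as the arm can. A call with a gripper value outside its range is refused whole. The fingers move at their own pace and stop on an object; the grip force is fixed at half the most. Time passes only in rows, so rows that repeat a pose let the fingers close. It gives the time, the measured TCP pose, the force and the opening at its end, in the units of the state.
- robot.get_obs(): the state, without advancing time (a new reading comes with each control period).
- eyes.snapshot(name): name is "scene" or "side" or "wrist"; returns (picture, depth): 480x640x3 uint8, red, green, blue; 480x640 float32, m along the optical axis (not along the pixel's ray), 0 where there is no reading.
- eyes.camera_params(name): a dict with "mtx" (3x3 intrinsics, pixels), "k1" (the pictures are not rectified: a ray, as slopes to the right and down, at radius r is drawn at 1 + k1 r^2 times it, then the intrinsics apply), "world_to_cam" (4x4, takes a point from world to camera coordinates). Camera axes: x right, y up, looking along -z (the intrinsics and any distortion apply to the point x, -y, -z); pixel columns grow to the right and rows downward; lengths in m; the calibration is good to about 2 mm. A picture is of the moment at which its call begins: read the wrist's pose just before it. camera_params takes no time and is no camera call; for the wrist camera it gives the pose at the moment of the call.
- close_job(): hands the job in, once; it reports no verdict.
The state is a dict: "time": time; "joint_positions": joint angles; "qvel": joint speeds; "joint_torque": joint torques, N m; "tool_pos": TCP position; "ee_rot": TCP orientation; "wrist_force": force on the tool from outside, world axes, zero at the start; "wrist_torque": the same for the moment, N m; "width": finger opening in m.
Only numpy, scipy, OpenCV 4.12 (cv2) and the standard library are available. Lean on these libraries where they do the work, as an engineer would, in place of code of your own. Each camera call takes 0.05 s, during which the arm holds its last target. There are 200 camera calls.

## Working session

There is one attempt and no reset: what is moved stays moved. The work goes in short steps, Python scripts to look and compute and a shell command to move; the robot and the scene stay as the last step left them, time stands still between calls to the robot, and variables do not carry over. Pictures are saved under pics/ and viewed, about 8 in all and at most 12, crops included, and the job is handed in when it is done.

```bash
ls; mkdir -p pics; cat > h.py <<'E'
import numpy as np, cv2
from bench import robot, eyes
from scipy.spatial.transform import Rotation as R
def cloud(name):
    P=eyes.camera_params(name); img,d=eyes.snapshot(name)
    K=np.array(P["mtx"]); k1=P["k1"]
    v,u=np.mgrid[0:480,0:640]
    xd=(u-K[0,2])/K[0,0]; yd=(v-K[1,2])/K[1,1]
    rd=np.hypot(xd,yd); r=rd.copy()
    for _ in range(15): r=rd/(1+k1*r*r)
    s=1/(1+k1*r*r)
    X=np.stack([xd*s*d,-yd*s*d,-d,np.ones_like(d)],-1)
    W=X@np.linalg.inv(np.array(P["world_to_cam"])).T
    W=W[...,:3]; W[d<=0]=np.nan
    return img,W
def save(n,im): cv2.imwrite("pics/"+n,im[...,::-1])
def obs():
    o=robot.get_obs()
    print({k:np.round(o[k],4).tolist() for k in ("time","tool_pos","ee_rot","wrist_force","width","joint_positions")})
    return o
E
python3 - <<'E'
from h import *
obs()
for n in ("scene","side"):
    im,W=cloud(n); save(n+"0.png",im); np.save("pics/"+n+"0.npy",W)
E
```

```text
pics
{'time': 0.0, 'tool_pos': [0.1712, -0.5221, 0.2043], 'ee_rot': [-3.1413, 0.0022, -1.254], 'wrist_force': [-0.1323, 0.2062, 0.1425], 'width': 0.0943, 'joint_positions': [-1.3571, 0.0879, 1.3722, 0.0, 1.6836, -0.1031]}
```

View pics/scene0.png

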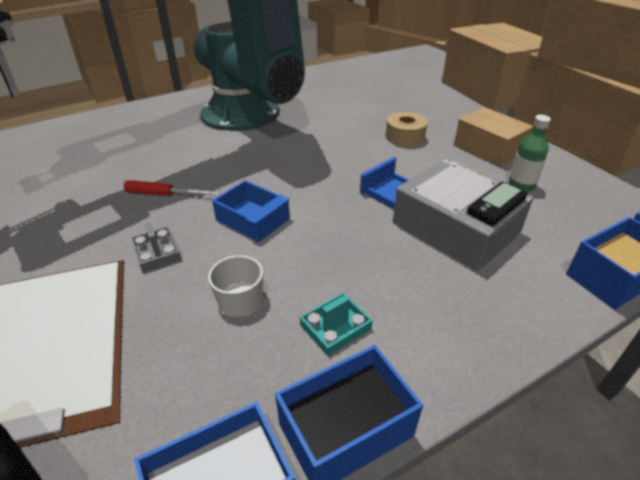

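View pics/side0.png

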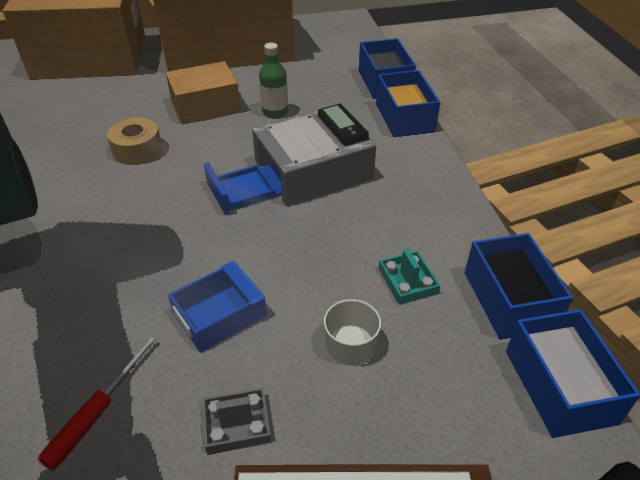

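Scene picture: the grey insert is at (156,246) and in the side view at (237,418). The turquoise look-alike is at scene (336,322) / side (408,277). The wide blue bin is at (252,210), the tub at (237,285), the tray at (383,182), and the housing at (462,212). I choose the grey one. Next I measure it and take a close crop.

```bash
python3 - <<'E'
from h import *
import cv2
def rect(p): 
    r=cv2.minAreaRect((p[:,:2]*1000).astype(np.float32)); return np.round(r[0],1),np.round(r[1],1),round(r[2],1)
S={n:(cv2.imread(f"pics/{n}0.png")[...,::-1],np.load(f"pics/{n}0.npy")) for n in("scene","side")}
roi={"scene":{"insert":(125,215,190,275),"tray":(355,150,412,212),"mach":(385,150,540,270),"bin":(205,175,295,245),"tub":(200,250,270,320)},
"side":{"insert":(190,375,285,460),"tray":(200,155,285,215),"mach":(245,95,385,205),"bin":(160,255,275,355),"tub":(315,290,390,370)}}
for n,(im,W) in S.items():
    tab=W[...,2][(np.abs(W[...,2])<.015)]; print(n,"table z",np.median(tab))
    for k,(a,b,c,d) in roi[n].items():
        w=W[b:d,a:c].reshape(-1,3); rgb=im[b:d,a:c].reshape(-1,3).astype(int)
        ok=np.isfinite(w[:,2])
        if k in("tray","bin"): m=ok&(rgb[:,2]>rgb[:,0]+40)&(w[:,2]>.006)
        elif k=="mach": m=ok&(w[:,2]>.068)&(w[:,2]<.085)
        else: m=ok&(w[:,2]>.008)
        p=w[m]; print(n,k,len(p),*rect(p),"z",np.round(np.percentile(p[:,2],[5,50,99]),4))
        if k=="insert":
            q=w[ok&(w[:,2]>.038)]; print("  bar",len(q),*rect(q),q.mean(0).round(4))
        if k=="tray":
            q=w[m&(w[:,2]>.035)]; print("  plate",len(q),*rect(q),q.mean(0).round(4))
            q=w[m&(w[:,2]<.024)]; print("  low",len(q),*rect(q))
P=[cv2.resize(S["scene"][0][205:285,115:205],(540,480),interpolation=2),cv2.resize(S["side"][0][370:465,180:290],(550,480)[:2],interpolation=2)]
P=cv2.resize(np.hstack(P),(800,352)); save("crop.png",P)
E
```

```text
scene table z -0.00046070490687652454
scene insert 1050 [ 462.5 -329.4] [66.3 81.4] 88.9 z [0.0092 0.0189 0.0526]
  bar 138 [ 462.5 -329.9] [40.7 10.2] 0.0 [ 0.4678 -0.33    0.0496]
scene tray 1281 [527.8 115.7] [132.7 100.2] 0.5 z [0.007  0.0164 0.0623]
  plate 297 [512.8  89.8] [ 69.4 163. ] 56.9 [0.4889 0.107  0.0453]
  low 827 [506.9 122.2] [76.4 94. ] 20.8
scene mach 4563 [644.1 225.2] [181.6 286.3] 13.8 z [0.0708 0.0774 0.0841]
scene bin 2605 [ 455.8 -152.1] [113.1  91.1] 25.0 z [0.0089 0.0316 0.046 ]
scene tub 2336 [ 632.1 -243.2] [77.2 78.6] 87.9 z [0.0113 0.0358 0.0553]
side table z -0.00015078729626710752
side insert 2476 [ 460.4 -329.8] [68.9 78.6] 89.4 z [0.0105 0.0198 0.0533]
  bar 449 [ 460.5 -329.8] [11.6 40.6] 89.1 [ 0.4604 -0.3317  0.0487]
side tray 1860 [528.6 124.2] [124.1 103.8] 11.1 z [0.0065 0.0092 0.0489]
  plate 244 [474.7 114.5] [ 10.5 102.8] 13.9 [0.4752 0.1076 0.0461]
  low 1570 [529.7 126. ] [123.7  96.4] 14.4
side mach 4246 [657.6 160.1] [180.7 153.3] 14.5 z [0.0721 0.078  0.0834]
side bin 1364 [ 454.  -151.1] [111.9  92.6] 24.0 z [0.017  0.0447 0.0476]
side tub 2360 [ 630.3 -243.8] [79.5 75.9] 77.7 z [0.011  0.0362 0.0564]
```

View pics/crop.png

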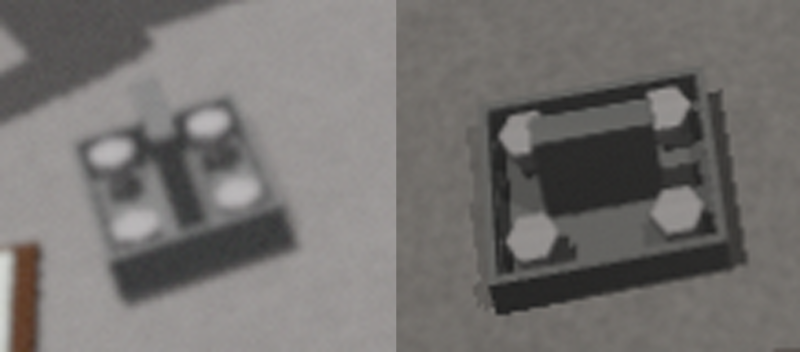

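The crop shows the grey box with four bolts and its bar, so the choice is right. The sizes agree: 78x66 mm box, 40x10 mm bar, 180x151 mm housing. Now I work out the moves.

```bash
cat >> h.py <<'E'
def plan(pos,yawdeg):
    o=robot.get_obs(); r=R.from_euler("xyz",o["ee_rot"])
    t=R.from_euler("xyz",[180,0,yawdeg],degrees=True)
    print("turn",np.round((r.inv()*t).as_rotvec(degrees=True),1),"shift",np.round(r.inv().apply(np.array(pos)-o["tool_pos"])*1000,1))
E
python3 - <<'E'
from h import *
W=np.load("pics/side0.npy")[375:460,190:285]; im=cv2.imread("pics/side0.png")[375:460,190:285]
m=(im.min(-1)>150)&(W[...,2]>.005); print("bolts z",np.nanpercentile(W[m][:,2],[5,50,95]))
plan([.461,-.330,.17],-90.9)
E
```

```text
bolts z nan
turn [ 0.   0.1 19.1] shift [ -92.3 -335.2   34.7]
  return np.nanmean(a, axis, out=out, keepdims=keepdims)
```

```bash
python3 -m jog '[[[0,0,4],[-12,-44,5],-1],[[0,0,8],[-24,-88,10],-1],[[0,0,12],[-36,-132,15],-1],[[0,0,16],[-50,-180,20],-1],[[0,0,19],[-62,-225,24],-1]]'; python3 - <<'E'
from h import *
plan([.461,-.330,.17],-90.9)
E
```

```text
time: 0.6
tool_pos: [0.367, -0.3919, 0.1807]
ee_rot: [3.141, 0.001, -1.588]
wrist_force: [-0.7, -0.6, 0.8]
width: 0.0941
turn [ 0.   0.1 -0.1] shift [-63.6 -93.   10.7]
```

```bash
python3 -m jog '[[[0,0,0],[-25,-40,4],-1],[[0,0,0],[-50,-80,8],-1],[[0,0,0],[-63,-93,10],-1],[[0,0,0],[-63,-93,10],-1],[[0,0,0],[-63,-93,10],-1]]'; python3 - <<'E'
from h import *
obs()
im,W=cloud("wrist"); save("w1.png",im)
g=lambda m:cv2.minAreaRect((W[m][:,:2]*1000).astype(np.float32))
near=(np.hypot(W[...,0]-.461,W[...,1]+.33)<.06)
for lo,hi in((.008,.1),(.04,.06)):
    m=near&(W[...,2]>lo)&(W[...,2]<hi); print(lo,m.sum(),g(m), np.nanpercentile(W[m][:,2],[5,50,95]))
m=near&(im.min(-1)>110)&(W[...,2]>.008)&(W[...,2]<.04);print("bright z",m.sum(),np.percentile(W[m][:,2],[5,50,95]) if m.any() else "")
E
```

```text
time: 1.1
tool_pos: [0.4592, -0.3321, 0.171]
ee_rot: [3.14, 0.0, -1.585]
wrist_force: [-0.3, 0.7, -0.5]
width: 0.094
{'time': 1.1, 'tool_pos': [0.4592, -0.3321, 0.171], 'ee_rot': [3.1401, 0.0, -1.585], 'wrist_force': [-0.3286, 0.7214, -0.5073], 'width': 0.094, 'joint_positions': [-0.7255, 0.1344, 1.3871, -0.0009, 1.6212, 0.8595]}
0.008 3711 ((462.6221618652344, -329.74713134765625), (66.21003723144531, 77.32596588134766), 89.25130462646484) [0.0117921  0.020451   0.05281431]
0.04 708 ((462.0289306640625, -329.6004943847656), (9.79031753540039, 40.331787109375), 89.18733215332031) [0.05076587 0.0523204  0.05352972]
bright z 2063 [0.01889677 0.02037939 0.02163356]
```

View pics/w1.png

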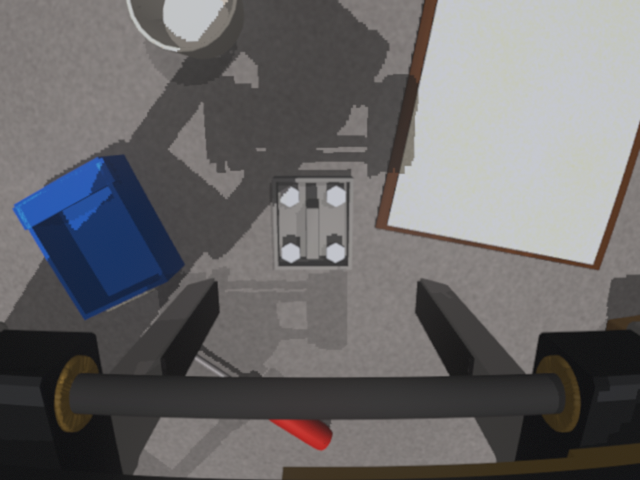

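The wrist picture shows the grey insert at (313,222), lying between and ahead of the open fingers. The neighbours are clear. The three views agree on (0.462, -0.330), and the bolt tops are at 21 mm. I descend with the tips at about 27 mm.

```bash
python3 -m jog '[[[0,0,0],[-2.4,-2.8,40],-1],[[0,0,0],[-2.4,-2.8,80],-1],[[0,0,0],[-2.4,-2.8,115],-1],[[0,0,0],[-2.4,-2.8,135],-1],[[0,0,0],[-2.4,-2.8,143],-1]]'; python3 -m jog '[[[0,0,0],[0,0,0],-1],[[0,0,0],[0,0,0],-1],[[0,0,0],[0,0,0],0.4],[[0,0,0],[0,0,0],0.6],[[0,0,0],[0,0,0],1]]';python3 -m jog '[[[0,0,0],[0,0,0],1],[[0,0,0],[0,0,0],1],[[0,0,0],[0,0,0],1],[[0,0,0],[0,0,0],1],[[0,0,0],[0,0,0],1]]'
```

```text
time: 1.65
tool_pos: [0.4597, -0.3298, 0.0257]
ee_rot: [3.137, 0.003, -1.588]
wrist_force: [-0.0, 0.4, -0.6]
width: 0.094
time: 2.15
tool_pos: [0.4631, -0.3301, 0.0296]
ee_rot: [-3.14, -0.001, -1.585]
wrist_force: [0.5, 0.9, 0.3]
width: 0.0732
time: 2.65
tool_pos: [0.4626, -0.3296, 0.0284]
ee_rot: [3.141, 0.0, -1.586]
wrist_force: [0.0, 0.7, 0.2]
width: 0.0331
```

```bash
python3 -m jog '[[[0,0,0],[0,0,0],1],[[0,0,0],[0,0,0],1],[[0,0,0],[0,0,0],1],[[0,0,0],[0,0,0],1],[[0,0,0],[0,0,0],1]]';python3 -m jog '[[[0,0,0],[0,0,0],1],[[0,0,0],[0,0,-5],1],[[0,0,0],[0,0,-10],1],[[0,0,0],[0,0,-15],1],[[0,0,0],[0,0,-20],1]]'
```

```text
time: 3.15
tool_pos: [0.4626, -0.3295, 0.0285]
ee_rot: [3.142, 0.0, -1.586]
wrist_force: [0.5, 1.2, -0.3]
width: 0.0095
time: 3.65
tool_pos: [0.4626, -0.3298, 0.049]
ee_rot: [-3.142, -0.0, -1.586]
wrist_force: [0.6, -0.5, -2.3]
width: 0.0097
```

```bash
python3 -m jog '[[[0,0,0],[0,0,-20],1],[[0,0,0],[0,0,-50],1],[[0,0,0],[0,0,-85],1],[[0,0,0],[0,0,-115],1],[[0,0,0],[0,0,-121],1]]'; python3 - <<'E'
from h import *
obs();plan([.520,.1255,.17],-75.8)
E
```

```text
time: 4.15
tool_pos: [0.4645, -0.3313, 0.1749]
ee_rot: [-3.134, -0.006, -1.586]
wrist_force: [0.4, -0.3, -2.5]
width: 0.0095
{'time': 4.15, 'tool_pos': [0.4645, -0.3313, 0.1749], 'ee_rot': [-3.1343, -0.0063, -1.5856], 'wrist_force': [0.4061, -0.3275, -2.469], 'width': 0.0095, 'joint_positions': [-0.7189, 0.1332, 1.3807, -0.0001, 1.6181, 0.8667]}
turn [ -0.4  -0.4 -15. ] shift [-457.6  -48.7    2.4]
```

```bash
python3 -m jog '[[[0,0,0],[-20,-2,0],1],[[0,0,-3],[-55,-6,0],1],[[0,0,-6],[-95,-10,0],1],[[0,0,-9],[-135,-14,0],1],[[0,0,-12],[-175,-18,0],1]]'; python3 - <<'E'
from h import *
plan([.520,.1255,.17],-75.8)
E
```

```text
time: 4.65
tool_pos: [0.4818, -0.152, 0.1668]
ee_rot: [3.138, 0.003, -1.374]
wrist_force: [0.9, 0.2, -3.1]
width: 0.01
turn [ 0.2  0.2 -2.9] shift [-264.7  -91.7   -2.7]
```

```bash
python3 -m jog '[[[0,0,-1],[-38,-13,0],1],[[0,0,-2],[-76,-26,0],1],[[0,0,-3],[-114,-39,0],1],[[0,0,-3],[-150,-52,0],1],[[0,0,-3],[-184,-64,0],1]]'; python3 -m jog '[[[0,0,0],[-30,-10,0],1],[[0,0,0],[-55,-18,0],1],[[0,0,0],[-73,-24,0],1],[[0,0,0],[-80,-27,0],1],[[0,0,0],[-80,-27,0],1]]'; python3 - <<'E'
from h import *
plan([.520,.1255,.17],-75.8)
E
```

```text
time: 5.15
tool_pos: [0.5085, 0.0407, 0.1669]
ee_rot: [3.137, 0.002, -1.323]
wrist_force: [0.4, 0.3, -1.6]
width: 0.0098
time: 5.65
tool_pos: [0.5157, 0.1231, 0.1676]
ee_rot: [3.138, 0.0, -1.322]
wrist_force: [-0.1, -0.0, -2.6]
width: 0.0097
turn [0.2 0.  0.1] shift [-1.3 -4.7 -2.4]
```

```bash
python3 -m jog '[[[0,0,0],[-1.3,-4.5,0],1],[[0,0,0],[-1.3,-4.5,0],1],[[0,0,0],[-1.3,-4.5,0],1]]'; cat > m.py <<'E'
from h import *
obs()
for n in("wrist","side"):
    im,W=cloud(n); 
    globals()["I_"+n]=im
    f=im.astype(int); blue=(f[...,2]>f[...,0]+40)&(np.hypot(W[...,0]-.52,W[...,1]-.125)<.09)
    g=lambda m:[np.round(x,1) for x in cv2.minAreaRect((W[m][:,:2]*1000).astype(np.float32))] if m.sum()>5 else None
    z=W[...,2]
    print(n,"plate",g(blue&(z>.04)&(z<.055)),"rims/top",g(blue&(z>.012)&(z<.03)),"blue all",g(blue&(z>.004)))
    near=np.hypot(W[...,0]-.52,W[...,1]-.125)<.065
    grey=(np.abs(f[...,0]-f[...,2])<25)
    q=near&grey&(z>.1); print("  held",q.sum(),g(near&grey&(z>.14)&(z<.168)))
    m=(z>.07)&(z<.085)&(W[...,0]>.5)&(W[...,1]>0); print("  housing",g(m),m.sum())
    np.save("pics/m_%s.npy"%n,W)
c=np.hstack([cv2.resize(I_wrist,(400,300)),cv2.resize(I_side[60:300,120:440],(400,300))]); save("m1.png",c)
E
python3 m.py
```

```text
time: 5.95
tool_pos: [0.5212, 0.1236, 0.1693]
ee_rot: [3.141, -0.0, -1.325]
wrist_force: [0.1, 0.1, -2.9]
width: 0.0098
{'time': 5.95, 'tool_pos': [0.5212, 0.1236, 0.1693], 'ee_rot': [3.1413, -0.0003, -1.3251], 'wrist_force': [0.0548, 0.0533, -2.9476], 'width': 0.0098, 'joint_positions': [0.1273, 0.0653, 1.4655, -0.0003, 1.611, 1.4524]}
wrist plate None rims/top [array([552.9, 134.1]), array([31.3, 83.5]), np.float64(14.1)] blue all [array([525.8, 112.7]), array([ 94.4, 127.1]), np.float64(14.1)]
  held 67038 [array([520.2, 121.7]), array([79.7, 66. ]), np.float64(14.1)]
  housing [array([609.8, 219.7]), array([109.3, 291.4]), np.float64(11.7)] 39738
side plate [array([483.2,  76.4]), array([ 8. , 24.3]), np.float64(13.4)] rims/top [array([517.7, 122.7]), array([106.1,  88.9]), np.float64(19.9)] blue all [array([532.5, 127.9]), array([138.2,  89. ]), np.float64(20.4)]
  held 4426 [array([518.7, 121.5]), array([80. , 70.7]), np.float64(14.3)]
  housing [array([733.5, 366.1]), array([435.3, 513.5]), np.float64(15.1)] 4686
```

View pics/m1.png

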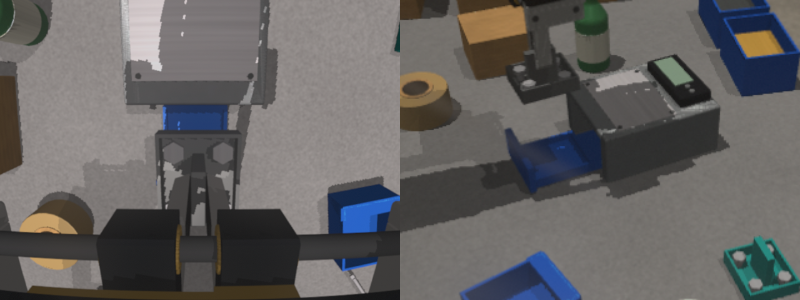

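Wrist half: the held insert is at (198,180) over the blue tray, lined up with the housing mouth. Side half: the insert is held level above the tray at (545,155). I'll compare the tray axis and the insert axis in the wrist view itself.

```bash
python3 - <<'E'
from h import *
a=np.deg2rad(14.2); ex=np.array([np.cos(a),np.sin(a)]); ey=np.array([-ex[1],ex[0]])
o=np.array([.520,.1255])
W=np.load("pics/m_wrist.npy"); W0=np.load("pics/side0.npy"); Wm=np.load("pics/m_side.npy"); Ws=np.load("pics/scene0.npy")
im0=cv2.imread("pics/side0.png")[...,::-1].astype(int); ims=cv2.imread("pics/scene0.png")[...,::-1].astype(int)
def st(W,m): p=(W[m][:,:2]-o)*1000; return p@ex,p@ey
def ext(n,W,m):
    s,t=st(W,m); print(n,m.sum(),"s",np.percentile(s,[.5,2,98,99.5]).round(1),"t",np.percentile(t,[.5,2,98,99.5]).round(1),"mid t",round((np.percentile(t,1)+np.percentile(t,99))/2,1))
def box(W,s0,s1,t0,t1,z0,z1):
    p=(W[...,:2]-o)*1000; s=p@ex; t=p@ey
    return (s>s0)&(s<s1)&(t>t0)&(t<t1)&(W[...,2]>z0)&(W[...,2]<z1)
for n,w in(("wrist",W),("side0",W0),("scene0",Ws)):
    ext(n+" housing top",w,box(w,30,260,-95,95,.073,.082))
for n,w in(("wrist",W),("side",Wm)):
    ext(n+" held box",w,box(w,-60,60,-50,50,.148,.166))
for n,w,f in(("side0",W0,im0),("scene0",Ws,ims)):
    b=f[...,2]>f[...,0]+40
    ext(n+" plate top",w,b&box(w,-75,-25,-70,70,.043,.054))
    ext(n+" rim",w,b&box(w,-38,48,-60,60,.0145,.022))
    ext(n+" floor",w,b&box(w,-45,48,-60,60,.005,.0115))
E
```

```text
wrist housing top 38814 s [ 55.5  57.2 156.3 157.7] t [-73.5 -71.1  71.2  73.6] mid t 0.0
side0 housing top 3901 s [ 53.2  54.3 217.4 227.9] t [-75.3 -74.   70.4  74. ] mid t -1.1
scene0 housing top 3949 s [ 55.7  58.7 232.6 233.7] t [-75.2 -74.4  69.1  72.7] mid t -1.7
wrist held box 5962 s [-38.  -22.5  38.9  39. ] t [-36.6 -36.3  28.5  28.9] mid t -3.9
side held box 1074 s [-41.8 -41.3  36.2  37.4] t [-38.1 -37.3  28.7  30.8] mid t -3.9
side0 plate top 211 s [-51.9 -51.8 -42.6 -41.8] t [-48.7 -48.2  47.9  50. ] mid t 0.5
side0 rim 336 s [-36.8 -33.4  47.4  47.9] t [-42.5 -41.6  44.4  45.5] mid t 1.6
side0 floor 914 s [-34.5 -30.2  43.1  43.7] t [-39.4 -23.7  38.7  39.8] mid t 7.3
scene0 plate top 164 s [-51.4 -50.3 -40.7 -39.5] t [-49.4 -49.   45.8  47.9] mid t -1.1
scene0 rim 127 s [-37.  -36.6  27.4  28.5] t [-43.  -42.6  40.9  42.2] mid t -0.5
scene0 floor 509 s [-43.6 -43.1  21.8  28.2] t [-46.4 -43.   38.8  39.9] mid t -2.2
```

```bash
python3 -m jog '[[[0,0,0],[-3.7,-1.5,25],1],[[0,0,0],[-3.7,-1.5,55],1],[[0,0,0],[-3.7,-1.5,85],1],[[0,0,0],[-3.7,-1.5,103],1],[[0,0,0],[-3.7,-1.5,112],1]]'; python3 -m jog '[[[0,0,0],[0,0,0],1],[[0,0,0],[0,0,0],1],[[0,0,0],[0,0,0],1]]'; python3 - <<'E'
from h import *
a=np.deg2rad(14.2); ex=np.array([np.cos(a),np.sin(a)]); ey=np.array([-ex[1],ex[0]]); o=np.array([.520,.1255])
obs()
im,W=cloud("side"); save("s2.png",cv2.resize(im[110:230,180:400],(660,360),interpolation=2))
f=im.astype(int); grey=np.abs(f[...,0]-f[...,2])<30
p=(W[...,:2]-o)*1000; s=p@ex; t=p@ey; z=W[...,2]
m=grey&(abs(s)<46)&(abs(t)<46)&(z>.03)&(z<.058)
print(m.sum(),np.percentile(s[m],[1,99]),np.percentile(t[m],[1,99]),np.percentile(z[m],[1,99]))
E
```

```text
time: 6.55
tool_pos: [0.5201, 0.1278, 0.0551]
ee_rot: [3.138, 0.0, -1.324]
wrist_force: [0.2, 0.4, -1.8]
width: 0.0098
time: 6.85
tool_pos: [0.5229, 0.1285, 0.0593]
ee_rot: [-3.138, -0.0, -1.324]
wrist_force: [1.0, -0.3, -1.5]
width: 0.0098
{'time': 6.85, 'tool_pos': [0.5229, 0.1285, 0.0593], 'ee_rot': [-3.1383, -0.0004, -1.324], 'wrist_force': [0.9772, -0.2946, -1.4874], 'width': 0.0098, 'joint_positions': [0.1358, 0.1346, 1.6143, -0.0001, 1.3894, 1.4597]}
1299 [-45.45327094  39.62435629] [-34.24391869  34.55655598] [0.03105537 0.05672716]
```

View pics/s2.png

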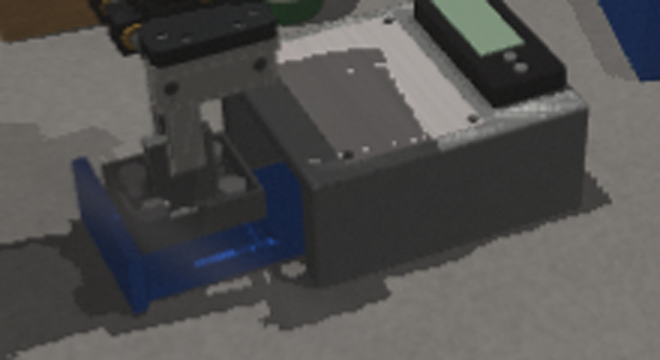

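The crop shows the insert at (190,190), level between the front plate and the mouth. It is centred across to 0.2 mm. I lower it slowly.

```bash
python3 -m jog '[[[0,0,0],[0,0,4],1],[[0,0,0],[0,0,8],1],[[0,0,0],[0,0,12],1],[[0,0,0],[0,0,15],1],[[0,0,0],[0,0,16],1]]'; python3 -m jog '[[[0,0,0],[0,0,1],1],[[0,0,0],[0,0,2],1],[[0,0,0],[0,0,3],1],[[0,0,0],[0,0,3.5],1],[[0,0,0],[0,0,3.5],1]]'
```

```text
time: 7.4
tool_pos: [0.5211, 0.1284, 0.0406]
ee_rot: [3.14, 0.0, -1.324]
wrist_force: [-0.2, 0.2, -1.2]
width: 0.0098
time: 7.9
tool_pos: [0.5216, 0.1284, 0.0379]
ee_rot: [-3.142, -0.0, -1.324]
wrist_force: [-0.3, -0.5, -2.7]
width: 0.0098
```

```bash
python3 -m jog '[[[0,0,0],[0,0,0.7],1],[[0,0,0],[0,0,0.7],1],[[0,0,0],[0,0,1.3],1],[[0,0,0],[0,0,1.3],1],[[0,0,0],[0,0,1.3],1]]'
```

```text
time: 8.4
tool_pos: [0.5216, 0.1284, 0.0366]
ee_rot: [3.142, -0.0, -1.324]
wrist_force: [-0.6, 0.9, -2.0]
width: 0.0097
```

```bash
python3 -m jog '[[[0,0,0],[0,0,0.7],1],[[0,0,0],[0,0,0.7],1],[[0,0,0],[0,0,0.7],1]]';python3 -m jog '[[[0,0,0],[0,0,0.7],1],[[0,0,0],[0,0,0.7],1],[[0,0,0],[0,0,0.7],1]]'
```

```text
time: 8.7
tool_pos: [0.5218, 0.1284, 0.0364]
ee_rot: [-3.141, -0.0, -1.324]
wrist_force: [-0.7, 0.7, 0.1]
width: 0.0098
time: 9.0
tool_pos: [0.522, 0.1285, 0.0364]
ee_rot: [-3.141, -0.0, -1.324]
wrist_force: [-2.4, -0.9, 4.5]
width: 0.01
```

It touched down at 0.0364, which matches a floor 8 mm up. I release and rise.

```bash
python3 -m jog '[[[0,0,0],[0,0,-0.7],0.3],[[0,0,0],[0,0,-0.7],0.3],[[0,0,0],[0,0,-0.7],0.3],[[0,0,0],[0,0,-0.7],0.3],[[0,0,0],[0,0,-0.7],0.3]]'; python3 -m jog '[[[0,0,0],[0,0,0],0.3],[[0,0,0],[0,0,-10],0.3],[[0,0,0],[0,0,-30],0.3],[[0,0,0],[0,0,-60],0.3],[[0,0,0],[0,0,-95],0.3]]';  python3 -m jog '[[[0,0,0],[0,30,0],1],[[0,0,0],[0,70,0],1],[[0,0,0],[0,100,0],1],[[0,0,0],[0,110,0],1],[[0,0,0],[0,110,0],1]]'; python3 - <<'E'
from h import *
a=np.deg2rad(14.2); ex=np.array([np.cos(a),np.sin(a)]); ey=np.array([-ex[1],ex[0]]); o=np.array([.520,.1255])
obs()
i2,w2=cloud("wrist")
im,W=cloud("side"); save("s3.png",np.hstack([cv2.resize(im[110:230,180:340],(400,300),interpolation=2),cv2.resize(i2,(400,300))]))
for im,W in((im,W),(i2,w2)):
    f=im.astype(int); grey=np.abs(f[...,0]-f[...,2])<30
    p=(W[...,:2]-o)*1000; s=p@ex; t=p@ey; z=W[...,2]
    m=grey&(abs(s)<46)&(abs(t)<46)&(z>.02)&(z<.07)
    print(m.sum(),np.percentile(s[m],[1,99]),np.percentile(t[m],[1,99]))
    b=m&(z>.05);print(" bar",np.percentile(z[b],[5,50,95]))
    for nm,c in (("s+",s>36),("s-",s<-30),("t+",t>30),("t-",t<-30)):
        q=m&c&(z>.024)&(z<.034); print(nm,q.sum(),np.percentile(z[q],[50,90]).round(4) if q.any() else "")
E
```

```text
time: 9.5
tool_pos: [0.5215, 0.1284, 0.0357]
ee_rot: [3.141, -0.0, -1.324]
wrist_force: [-0.1, -0.0, 0.1]
width: 0.0328
time: 10.0
tool_pos: [0.5208, 0.1283, 0.1316]
ee_rot: [3.14, 0.0, -1.324]
wrist_force: [1.1, -0.2, 0.1]
width: 0.0332
time: 10.5
tool_pos: [0.4148, 0.1015, 0.1319]
ee_rot: [-3.139, -0.0, -1.324]
wrist_force: [-0.4, 0.3, 0.3]
width: 0.0006
{'time': 10.5, 'tool_pos': [0.4148, 0.1015, 0.1319], 'ee_rot': [-3.1392, -0.0004, -1.324], 'wrist_force': [-0.3966, 0.3085, 0.2928], 'width': 0.0006, 'joint_positions': [0.1071, -0.1673, 1.7623, -0.0, 1.5442, 1.4311]}
1015 [-43.46505437  38.31265143] [-33.09322859  35.28461616]
 bar [0.05049092 0.05798582 0.06144747]
s+ 39 [0.0273 0.029 ]
s- 36 [0.0271 0.0292]
t+ 39 [0.0268 0.0283]
t- 77 [0.0264 0.029 ]
5772 [-36.98745176  40.57538551] [-31.91419389  33.44359275]
 bar [0.05890383 0.0602382  0.06143872]
s+ 696 [0.0283 0.0292]
s- 549 [0.0282 0.0292]
t+ 630 [0.0282 0.0293]
t- 397 [0.0283 0.0293]
```

View pics/s3.png

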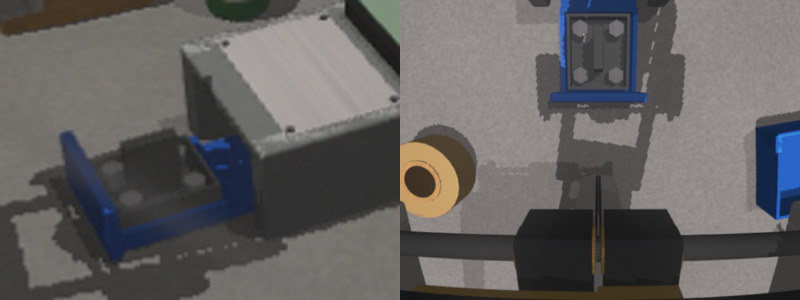

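Left half: the insert sits in the tray at (150,180). Right half: it sits squarely in the pocket at (600,50). All four walls read 28 mm and the bar top reads 60 mm, so it lies flat. Now I bring the shut fingers down in front of the plate.

```bash
python3 -m jog '[[[0,0,0],[2,3,30],1],[[0,0,0],[2,3,65],1],[[0,0,0],[2,3,95],1],[[0,0,0],[2,3,108],1],[[0,0,0],[2,3,112],1]]'; python3 -m jog '[[[0,0,0],[0,-15,0],1],[[0,0,0],[0,-30,0],1],[[0,0,0],[0,-38,0],1],[[0,0,0],[0,-42,0],1],[[0,0,0],[0,-42,0],1]]'; python3 -m jog '[[[0,0,0],[0,-5,0],1],[[0,0,0],[0,-10,0],1],[[0,0,0],[0,-15,0],1],[[0,0,0],[0,-20,0],1],[[0,0,0],[0,-25,0],1]]'
```

```text
time: 11.1
tool_pos: [0.4121, 0.0989, 0.0174]
ee_rot: [3.138, 0.0, -1.324]
wrist_force: [-0.4, 0.1, 0.1]
width: 0.0001
time: 11.6
tool_pos: [0.4541, 0.1093, 0.0196]
ee_rot: [-3.141, -0.0, -1.324]
wrist_force: [-0.6, 0.5, 1.1]
width: 0.0002
time: 12.1
tool_pos: [0.4773, 0.1152, 0.0189]
ee_rot: [3.14, -0.0, -1.324]
wrist_force: [-3.2, -0.8, 1.3]
width: 0.0006
```

```bash
python3 -m jog '[[[0,0,0],[0,-6,0],1],[[0,0,0],[0,-12,0],1],[[0,0,0],[0,-18,0],1],[[0,0,0],[0,-24,0],1],[[0,0,0],[0,-29,0],1]]'; python3 -m jog '[[[0,0,0],[0,-3,0],1],[[0,0,0],[0,-6,0],1],[[0,0,0],[0,-9,0],1],[[0,0,0],[0,-11,0],1],[[0,0,0],[0,-12,0],1]]'
```

```text
time: 12.6
tool_pos: [0.5059, 0.1224, 0.0189]
ee_rot: [3.141, -0.0, -1.324]
wrist_force: [-4.6, -0.9, 3.1]
width: 0.0002
time: 13.1
tool_pos: [0.5173, 0.1252, 0.0189]
ee_rot: [3.141, -0.0, -1.324]
wrist_force: [-4.0, -1.5, 2.3]
width: 0.0004
```

```bash
python3 -m jog '[[[0,0,0],[0,-1,0],1],[[0,0,0],[0,-2,0],1],[[0,0,0],[0,-3,0],1],[[0,0,0],[0,-3,0],1],[[0,0,0],[0,-3,0],1]]'
```

```text
time: 13.6
tool_pos: [0.5202, 0.126, 0.0189]
ee_rot: [-3.141, -0.0, -1.324]
wrist_force: [-3.5, -1.7, 1.0]
width: 0.0004
```

```bash
for i in 1 2; do python3 -m jog '[[[0,0,0],[0,-1,0],1],[[0,0,0],[0,-2,0],1],[[0,0,0],[0,-3,0],1],[[0,0,0],[0,-3,0],1]]' | grep -E 'tool|force'; done
```

```text
tool_pos: [0.5232, 0.1267, 0.0189]
wrist_force: [-4.5, -1.1, 0.4]
tool_pos: [0.5261, 0.1275, 0.0189]
wrist_force: [-4.1, -2.1, 1.0]
```

```bash
python3 -m jog '[[[0,0,0],[0,-1,0],1],[[0,0,0],[0,-2,0],1],[[0,0,0],[0,-3,0],1],[[0,0,0],[0,-3,0],1]]' | grep -E 'tool|force'
```

```text
tool_pos: [0.529, 0.1282, 0.0189]
wrist_force: [-4.7, -1.4, 1.0]
```

```bash
python3 -m jog '[[[0,0,0],[0,-1,0],1],[[0,0,0],[0,-2,0],1],[[0,0,0],[0,-2.5,0],1],[[0,0,0],[0,-2.5,0],1]]' | grep -E 'tool|force'
```

```text
tool_pos: [0.5312, 0.1287, 0.0189]
wrist_force: [-4.4, -1.5, 0.4]
```

```bash
python3 -m jog '[[[0,0,0],[0,-1,0],1],[[0,0,0],[0,-2,0],1],[[0,0,0],[0,-2.5,0],1],[[0,0,0],[0,-2.5,0],1]]' | grep -E 'tool|force'
```

```text
tool_pos: [0.5336, 0.1293, 0.0189]
wrist_force: [-4.4, -2.6, 1.7]
```

```bash
python3 -m jog '[[[0,0,0],[0,-1,0],1],[[0,0,0],[0,-2,0],1],[[0,0,0],[0,-2.5,0],1],[[0,0,0],[0,-2.5,0],1]]' | grep -E 'tool|force'
```

```text
tool_pos: [0.5348, 0.1296, 0.0189]
wrist_force: [-8.0, -2.8, 3.1]
```

```bash
python3 -m jog '[[[0,0,0],[0,-0.5,0],1],[[0,0,0],[0,-0.5,0],1],[[0,0,0],[0,-0.5,0],1]]' | grep -E 'tool|force'
```

```text
tool_pos: [0.535, 0.1297, 0.0189]
wrist_force: [-9.2, -4.2, 5.1]
```

10 N along the push. I back away now.

```bash
python3 -m jog '[[[0,0,0],[0,2,0],1],[[0,0,0],[0,4,0],1],[[0,0,0],[0,7,0],1],[[0,0,0],[0,10,0],1],[[0,0,0],[0,14,0],1]]' | grep -E 'tool|force'; python3 -m jog '[[[0,0,0],[0,10,0],1],[[0,0,0],[0,30,0],1],[[0,0,0],[0,60,0],1],[[0,0,0],[0,90,0],1],[[0,0,0],[0,100,0],1]]';python3 -m jog '[[[0,0,0],[0,0,-30],1],[[0,0,0],[0,0,-70],1],[[0,0,0],[0,0,-110],1],[[0,0,0],[0,0,-130],1],[[0,0,0],[0,0,-130],1]]'; python3 - <<'E'
from h import *
a=np.deg2rad(14.2); ex=np.array([np.cos(a),np.sin(a)]); ey=np.array([-ex[1],ex[0]]); o=np.array([.520,.1255])
i2,w2=cloud("wrist"); im,W=cloud("side"); i3,w3=cloud("scene")
save("s4.png",np.hstack([cv2.resize(im,(400,300)),cv2.resize(i2,(400,300))]))
for n,im,W in(("side",im,W),("wrist",i2,w2),("scene",i3,w3)):
    f=im.astype(int); b=f[...,2]>f[...,0]+40
    p=(W[...,:2]-o)*1000; s=p@ex; t=p@ey; z=W[...,2]
    m=b&(s>-60)&(s<60)&(abs(t)<60)&(z>.043)&(z<.054)
    print(n,m.sum(),np.percentile(s[m],[1,99]) if m.any() else "")
    for k,c in(("bin",(.455,-.1515)),("tub",(.631,-.2435))):
        q=(np.hypot(W[...,0]-c[0],W[...,1]-c[1])<.085)&(z>.008)&(z<.06)&(b if k=="bin" else True)
        if q.sum()>500: print(k,[np.round(x,1) for x in cv2.minAreaRect((W[q][:,:2]*1000).astype(np.float32))])
obs()
E
```

```text
tool_pos: [0.5244, 0.1273, 0.0194]
wrist_force: [0.7, 0.1, 1.0]
time: 17.3
tool_pos: [0.424, 0.1021, 0.0188]
ee_rot: [-3.141, 0.0, -1.324]
wrist_force: [-0.1, -0.3, 0.2]
width: 0.0006
time: 17.8
tool_pos: [0.4294, 0.1029, 0.1535]
ee_rot: [-3.131, -0.001, -1.324]
wrist_force: [-0.0, -0.2, 0.9]
width: 0.0005
side 169 [14.87963845 23.4639992 ]
bin [array([ 453.8, -150.9]), array([111.4,  92.2]), np.float64(23.9)]
tub [array([ 629.8, -243.9]), array([78.5, 76.1]), np.float64(73.2)]
wrist 2194 [16.7607186  26.02342598]
bin [array([ 455.3, -147.7]), array([112.2,  84.2]), np.float64(25.9)]
scene 154 [17.5054133  26.57818601]
bin [array([ 455.1, -151.2]), array([112.8,  92.4]), np.float64(25.1)]
tub [array([ 631.6, -243.4]), array([77.9, 77.5]), np.float64(39.6)]
{'time': 17.95, 'tool_pos': [0.4256, 0.1023, 0.1475], 'ee_rot': [3.1401, 0.0003, -1.3238], 'wrist_force': [0.2607, -0.408, -0.3893], 'width': 0.0002, 'joint_positions': [0.1062, -0.1466, 1.7132, 0.0001, 1.5766, 1.43]}
```

View pics/s4.png

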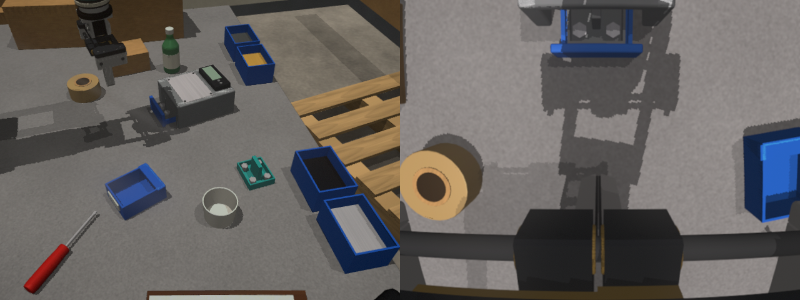

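The tray front at wrist (597,48) and side (160,110) has stayed in by about 67 mm, which is inside the latched range. The bin and tub have not moved. I wait one second, check again, and hand in.

```bash
python3 -m jog '[[[0,0,0],[0,0,0],1],[[0,0,0],[0,0,0],1],[[0,0,0],[0,0,0],1],[[0,0,0],[0,0,0],1],[[0,0,0],[0,0,0],1]]' >/dev/null; python3 -m jog '[[[0,0,0],[0,0,0],1],[[0,0,0],[0,0,0],1],[[0,0,0],[0,0,0],1],[[0,0,0],[0,0,0],1],[[0,0,0],[0,0,0],1]]' | head -1; python3 - <<'E'
from h import *
from bench import close_job
a=np.deg2rad(14.2); ex=np.array([np.cos(a),np.sin(a)]); ey=np.array([-ex[1],ex[0]]); o=np.array([.520,.1255])
im,W=cloud("wrist"); f=im.astype(int); p=(W[...,:2]-o)*1000; s=p@ex; t=p@ey; z=W[...,2]
m=(f[...,2]>f[...,0]+40)&(s>-60)&(s<60)&(abs(t)<60)&(z>.043)&(z<.054)
v=np.percentile(s[m],1); print(v)
if v>10: print(close_job())
E
```

```text
time: 18.95
16.755148796582116
the job is handed in; nothing more can be done
None
```

The grey insert is in the tray pocket, the tray is pushed in and stayed in after the hand came away, and the job is handed in at about 19 s.

- **Insert:** I picked it up by its bar and lowered it into the pocket, where it touched down with about 5 N. After release all four walls read 28 mm and the bar top 60 mm, so it sits flat.
- **Tray:** I pushed it in by the front with shut fingers up to about 10 N along the push, the highest reading I took. It stayed about 67 mm in on the first try, with no second press. The wrist camera gave the same position one second later.
- **Bystanders:** The wide blue bin and the white tub read the same before and after, within 1 to 2 mm. The one exception is the wrist camera's view of the bin, which was 3 to 4 mm off in y. The scene and side views agree on where it stands, so I put that down to the wrist camera seeing only part of it.

No check failed.

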